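# Lock the bayonet cap on the loaded cartridge retainer

## Task

The open retainer in the loading stand has a fresh cartridge in it: take the blue bayonet cap from the mat, find the slots with its lugs, push it down against the sprung cartridge and twist it clockwise until it locks. Feel your way in rather than force it, let go so that the cap rises into its locked place, and leave the closed retainer and everything else on the table alone.

Things in the scene. Friction and masses are not known exactly. Their poses are not given: they have to be found in the camera images.
- cap: The loose blue bayonet cap on the green mat, 57 mm tall, nose down, 0.15-0.31 kg. Origin: centre of its nose's underside; z up. Upwards from it: steel nose 44 mm across (foot chamfered) at 0-8 mm; two lugs at 8-13; neck 44 mm across at 13-23; flange 68 mm across at 23-31; grip bar at 31-57. The lugs and the bar lie along its x axis; both halves are alike: half a turn makes no difference.
- cap_grip (a point): Middle of the cap's grip bar, 44 mm above the cap's origin. Bar: 60 mm long along the cap's x, 14 mm thick along its y, 26 mm high, flat sides; its underside is the flange. A white dash at each end of its top.
- cap_lug (a point): Middle of one of the cap's two steel lugs (the other is across the axis), 10.5 mm above the cap's origin: 11 mm wide, 5 mm thick, reaching from the neck out to 29.5 mm from the axis, right under the end of the grip bar.
- retainer: The open retainer: fixed steel tube 68 mm across in the black stand, 140 mm left or right of the closed one. Origin on its axis at table height, yaw = the stand's. Its aluminium collar (76 mm across) is clamped at an unmeasured angle: its two slots, half a turn apart, lie within 35 degrees either way of the retainer's x axis. White dot on the collar = slot, red dot = locked place.
- retainer_mouth (a point): Centre of the open retainer's mouth, level with the collar's top, 155 mm above the table; axes as retainer. The lip is 5 mm thick, bore 47 mm (1.5 mm to spare round the cap's nose), with two slots 6 mm deep and 38 degrees wide for the lugs (27 degrees). With the lugs lying on the lip the cap's origin is 8 mm below the mouth; they drop in only at the slots.
- pressed_point (a point): On the retainer's axis 22 mm below the mouth: where the cap's origin must be pressed before it can be turned. Behind each slot, clockwise from above, a ridge reaches 8 mm below the mouth; the lugs pass under it once the cap's origin is over 21 mm below the mouth. The flange lands on the collar at 23 mm. Turning counterclockwise is blocked at the slot.
- locked_point (a point): On the retainer's axis 18 mm below the mouth: the cap's origin when locked (flange 5 mm above the collar). Pressed, it turns clockwise from the slots (play 5 degrees either way) to a solid stop 66 degrees from their middle. Let up anywhere from 48 degrees on (aim 57), the spring lifts it 4 mm into the pockets, where it stays. Too soon, and it springs back to 10 mm.
- cartridge (a joint): How far the sprung cartridge in the open retainer is pressed down, m: 0 as it stands (its top 10 mm below the mouth), about 0.008 with the cap locked, 0.013 with the cap right down. It takes about 3 N to start it and 0.9 N more per mm, so about 14 N right down; nothing in this job needs more than 20 N.
- closed_retainer: The other retainer in the stand, already closed with a blue cap like the loose one (its grip bar reaches 194 mm above the table). Fixed; origin on its axis at table height. Leave it alone.
- stand: The black loading stand, fixed: base 150 x 310 mm, 12 mm thick, black block 100 x 270 mm up to 55 mm high; the retainers stand on its long (y) axis, 70 mm either side of its origin. Origin at the centre of its underside.
- solvent_bottle: Bystander: white wash bottle with red cap, 60 mm across, 155 mm tall; origin at the centre of its underside. Leave it where it is.
- spare_cartridge: Bystander: spare white cartridge with orange top, 47 mm across, 94 mm tall; origin at the centre of its underside. Leave it where it is.
- dust_plug: Bystander: black plastic dust plug with a knob, 60 mm across, 30 mm tall, no lugs; not the cap; origin at the centre of its underside. Leave it where it is.
- grease_jar: Bystander: amber jar, 56 mm across, 50 mm tall; origin at the centre of its underside. Leave it where it is.
- screwdriver: Bystander: screwdriver, 190 mm long, lying; origin at the middle of the tool. Leave it where it is.
- wrench: Bystander: steel wrench, 160 mm long, lying; origin at the middle of the tool. Leave it where it is.
- air_fitting: Bystander: brass air fitting, 24 mm across, 38 mm tall; origin at the centre of its underside. Leave it where it is.
Things that resemble listed ones, but are neither listed nor needed, are in the scene too. What is shaped like the cap but red or yellow is not meant.

How it is judged:
On the way, in this order (a step that is already met when the one before it is completed fails the run):
1. the cap's lugs are through the slots and pressed down below the ridges (cap more than 20.5 mm into the mouth, on its axis) (z of cap in the frame of retainer_mouth below -0.0205 m and horizontal distance between cap and retainer_mouth below 0.003 m), for 0.1 s.
2. the cap is twisted and let up into the pockets (16.5 to 19.3 mm into the mouth) (z of cap in the frame of retainer_mouth between -0.0193 and -0.0165 m and horizontal distance between cap and retainer_mouth below 0.003 m), for 0.2 s.
At the end, for the whole second after the job is handed in: The cap is locked on the open retainer and let go: its origin 16.5 to 19.3 mm below the retainer's mouth (18 mm when the lugs sit in the pockets), within 3 mm of its axis, upright within 0.06 rad, at rest, holding the cartridge down by more than 6 mm (all of step 2 and angle between cap's own z axis and vertical below 0.06 rad and linear speed of cap below 0.01 m/s and value of joint cartridge above 0.006 m); the robot touches nothing.
It fails at once if the cap is forced: more than 45 N between the cap and the open retainer with its collar and cartridge (contact force between cap and retainer above 45 N).
It fails at once if the closed retainer is touched with more than 3 N (contact force between closed_retainer and anything else above 3 N).
It fails at once if a bystander (bottle, spare cartridge, dust plug, jar, screwdriver, wrench or fitting) is moved by more than 20 mm (distance of any of solvent_bottle, spare_cartridge, dust_plug, grease_jar, screwdriver, wrench, air_fitting from where it was at the start of the episode above 0.02 m).
It also fails if it takes over 67 s, if anything falls off the work surface, if the arm or the gripper's body presses on something with over 40 N, if the wrist force passes 120 N, or if a joint passes its speed limit or range.

## Robot

A 6-joint arm with a two-finger parallel gripper is mounted at the origin on the work surface. World frame = base frame: x ahead of the robot, y to its left, z up, the work surface at z = 0. Lengths are in m, angles in rad, forces in N, time in s.
With the tool pointing down it reaches from about 0.35 to 0.775 m from the base axis. Payload 5.5 kg.
Tool frame: the origin (TCP) lies midway between the tips of the shut fingers; the grasp point (between the pads) lies 19 mm behind it; z points along the fingers, y is the line along which they close (so a half turn about z gives the same grasp; the last joint's range is limited). The gripper opens to 85 mm and grips with 20 to 120 N. Pads are 22 mm wide; open, the fingers measure 114 mm over their backs; the gripper's body (76 mm by 85 mm) begins 54 mm behind the grasp point. The pads swing forward as they close: fully open they stand 13 mm farther back than shut.
Start: joints at [1.015, 0.313, 0.046, 1.304, 0, 1.431], TCP at [0.232, 0.526, 0.231] pointing down, gripper open.
Joint ranges: [-2.76, 2.76], [-0.86, 1.69], [-1.03, 1.26], [-2.2, 2.34], [-1.47, 1.5], [-3.14, 3.14]. Speed limits (rad/s): [2.57, 2.57, 3.14, 3.14, 3.14, 3.14].

## Interface

Orientations are given as a unit quaternion [w, x, y, z].
In Python, from workcell import env gives the robot as it stands.
- The arm moves only by the tool move_arm, never from a script. Its argument "targets" is a list of rows, each a list of 3 entries, a list of its own where there are three numbers: the shift along the tool's x, y, z in mm, then the turn, a rotation vector about the tool's x, y, z in units of 10 degrees (1.0 is 10 degrees), then the closure, from -1 (fully open) to 1 (shut). In form: [[[dx, dy, dz], [ax, ay, az], gripper], ...]. A call has 1 to 5 rows; each row is the pose to reach, as a shift and turn from the pose commanded when the call began, along the tool's axes at that moment; what a row does not reach only later rows make up. A row lasts 1/8 s, in which the tool goes at most 62.5 mm and 10.7 degrees, less where a joint would pass 70% of its speed; a pose out of reach is approached as far as the arm can. A call with a gripper value outside its range is refused whole. The fingers move at their own pace and stop on an object; "squeeze" is the grip in N (left out, the last holds). Time passes only in rows, so rows that repeat a pose let the fingers close. It gives the time, the measured TCP pose, the force, the opening and the grip force at its end, in the units of the state.
- env.get_state(): the state, without advancing time (a new reading comes with each control period).
- env.read_camera(name): name is "scene" or "top" or "wrist"; returns a dict with "pixels" (480x640x3 uint8, red, green, blue), "fovy" (degrees; the focal length in pixels is half the picture's height over the tangent of half this angle, whatever the lens; pixels are square), "cx", "cy" (the principal point, pixels), "extrinsics" (4x4, takes a point from world to camera coordinates); the wrist camera has in their place "mount" (4x4, takes a point from camera to tool coordinates, whose origin is the TCP and whose axes are the flange's). Camera axes: x right, y up, looking along -z (the intrinsics and any distortion apply to the point x, -y, -z); pixel columns grow to the right and rows downward; lengths in m; the calibration is good to about 2 mm. A picture is of the moment at which its call begins: read the wrist's pose just before it. There is no depth.
- env.hand_in(): hands the job in; it is judged then, once.
Trained networks look in a picture, given as the dict that the camera call returned (one of the last four; its "shot" number tells which), for a name from the list of things; names that differ only in an ending like _2 or _b are one class to them, and where a whole thing is asked for, a point or a joint stands for the part that bears it (a point fixed in the world has none). Each returns a list of dicts, best first, with "confidence" (0 to 1); they miss things now and then, are a little off and sometimes report something else, mostly with a low value. They report only what shows in the picture. A call takes as long as a camera call. They do not tell look-alikes from the thing itself.
- env.spot_in(thing, picture): "centre" ([x, y, z] in m, in world coordinates, good to about 4 mm: the middle of the surface that is visible of it).
- env.regions_of(thing, picture): "mask" (480x640 bool, what is visible of it).
- env.landmark_of(thing, picture): "centre" ([x, y, z] in m, in world coordinates, good to about 4 mm: a listed point, or the origin of a listed thing).
The state is a dict: "clock": time; "joint_pos": joint angles; "qvel": joint speeds; "tau": joint torques, N m; "tcp_pos": TCP position; "orientation": TCP orientation; "wrist_force": force on the tool from outside, world axes, zero at the start; "ft_torque": the same for the moment, N m; "finger_gap": finger opening in m; "grip_force": force on a finger pad.
Only numpy, scipy, OpenCV 4.12 (cv2) and the standard library are available. Lean on these libraries where they do the work, as an engineer would, in place of code of your own. Each camera call takes 0.05 s, during which the arm holds its last target. There are 200 camera calls.

## Working session

There is one attempt and no reset: what is moved stays moved. The work goes in short steps, Python scripts to look and compute and a tool call to move; the robot and the scene stay as the last step left them, time stands still between calls to the robot, and variables do not carry over. Pictures are saved under pics/ and viewed, at most 10 in all, crops included, and the job is handed in when it is done.

Besides the shell and the picture viewer there is one more tool, called after "Emit:" as a command line: name --argument value ..., lists and objects as JSON in quotes. move_arm: Moves the arm, as the interface text tells. Its arguments: {"type":"object","properties":{"targets":{"type":"array","items":{"type":"array"}},"squeeze":{"type":"number"}},"required":["targets"]}

```bash
mkdir -p pics; cat > h.py <<'E'
import numpy as np, cv2
from workcell import env
from scipy.spatial.transform import Rotation as R
def save(p,n): cv2.imwrite('pics/'+n,cv2.cvtColor(p['pixels'],cv2.COLOR_RGB2BGR))
def K(p):
    f=240/np.tan(np.radians(p['fovy'])/2); return f,p['cx'],p['cy']
def Rt(s): q=s['orientation']; return R.from_quat([q[1],q[2],q[3],q[0]]).as_matrix()
def cam2world(p,s=None):
    if 'extrinsics' in p: return np.linalg.inv(p['extrinsics'])
    T=np.eye(4);T[:3,:3]=Rt(s);T[:3,3]=s['tcp_pos'];return T@p['mount']
def proj(p,X,s=None):
    f,cx,cy=K(p);c=np.linalg.inv(cam2world(p,s))@np.r_[X,1]
    return np.array([cx+f*c[0]/-c[2],cy-f*c[1]/-c[2]])
def atz(p,uv,z,s=None):
    f,cx,cy=K(p);T=cam2world(p,s);d=T[:3,:3]@np.array([(uv[0]-cx)/f,-(uv[1]-cy)/f,-1.]);o=T[:3,3]
    return o+d*(z-o[2])/d[2]
E
python3 - <<'E'
from h import *
s=env.get_state();print({k:np.round(v,3) for k,v in s.items()});print(Rt(s).round(3))
for n in ['top','scene']:
    p=env.read_camera(n);save(p,n+'1.png');print(n,[ (k,v) for k,v in p.items() if k!='pixels'])
    for t in ['cap','cap_grip','cap_lug','retainer','retainer_mouth','closed_retainer','stand','solvent_bottle','spare_cartridge']:
        print(t,[(np.round(d['centre'],3),round(d['confidence'],2)) for d in env.landmark_of(t,p)][:4])
E
```

```text
{'clock': np.float64(0.0), 'joint_pos': array([ 1.015,  0.314,  0.045,  1.304, -0.   ,  1.431]), 'qvel': array([ 0.   , -0.001, -0.001,  0.001, -0.001, -0.002]), 'tau': array([-2.0000e-03, -4.8062e+01,  2.9854e+01,  1.9000e-02, -0.0000e+00,
       -0.0000e+00]), 'tcp_pos': array([0.232, 0.526, 0.23 ]), 'orientation': array([-0.   ,  0.206,  0.978, -0.001]), 'wrist_force': array([-0.062, -0.027, -0.112]), 'ft_torque': array([-0.015,  0.036,  0.014]), 'grip_force': np.float64(0.0), 'finger_gap': np.float64(0.086)}
[[-0.915  0.404 -0.001]
 [ 0.404  0.915 -0.002]
 [ 0.    -0.002 -1.   ]]
top [('fovy', 46.45456074087452), ('cx', 317.5381828401447), ('cy', 239.2942619302517), ('extrinsics', array([[-0.01119159, -0.99977513, -0.0180122 ,  0.00880783],
       [ 0.98441635, -0.01417757,  0.17528105, -0.52930329],
       [-0.175497  , -0.01576983,  0.98435365, -1.46787693],
       [ 0.        ,  0.        ,  0.        ,  1.        ]])), ('shot', 1)]
cap [(array([ 0.302, -0.221,  0.   ]), 0.77), (array([ 0.488, -0.204,  0.001]), 0.76), (array([ 0.45 , -0.329,  0.003]), 0.64), (array([ 0.498, -0
[... 1464 characters left out ...]
3]), 0.75), (array([ 0.484, -0.206,  0.046]), 0.67), (array([ 0.609, -0.198,  0.045]), 0.63), (array([ 0.297, -0.222,  0.04 ]), 0.63)]
cap_lug [(array([ 0.467, -0.348,  0.01 ]), 0.95), (array([ 0.513, -0.191,  0.015]), 0.82), (array([ 0.63 , -0.211,  0.011]), 0.61), (array([ 0.275, -0.22 ,  0.012]), 0.61)]
retainer [(array([0.51 , 0.059, 0.152]), 0.64), (array([ 0.513,  0.062, -0.001]), 0.63)]
retainer_mouth [(array([0.51 , 0.056, 0.155]), 0.75)]
closed_retainer [(array([0.525, 0.199, 0.   ]), 0.71)]
stand [(array([0.512, 0.063, 0.13 ]), 0.57)]
solvent_bottle [(array([ 0.766, -0.009, -0.001]), 0.92)]
spare_cartridge [(array([0.762, 0.121, 0.   ]), 0.76), (array([0.513, 0.058, 0.155]), 0.26)]
```

View pics/top1.png

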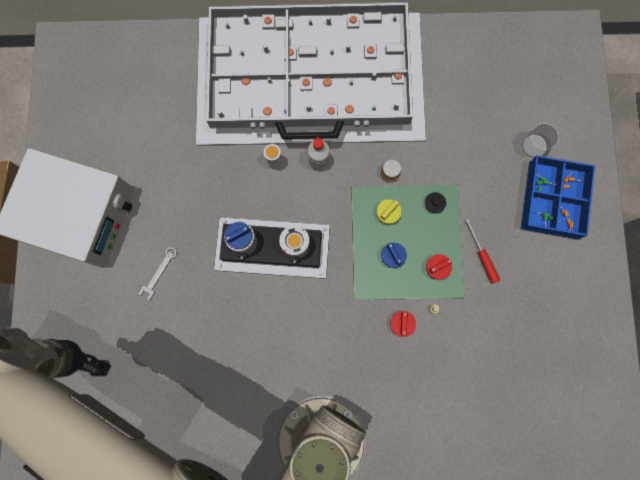

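View pics/scene1.png

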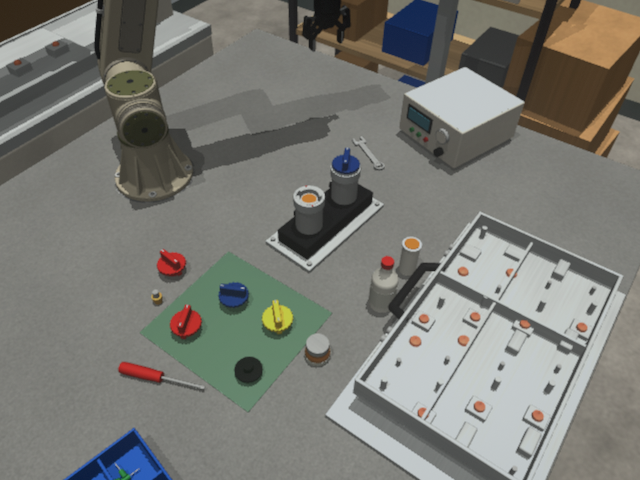

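The top view shows the loose blue cap at about (394,255), with its bar running upper-left to lower-right. The open retainer with the orange cartridge is at (294,241) and the closed one at (239,236). The networks agree: cap near (0.487,-0.204), mouth near (0.512,0.058). Next I go over the mouth for a close look.

Emit:
move_arm --targets '[[[-50, -36, -15], [0, 0, 0], -1], [[-100, -72, -30], [0, 0, 0], -1], [[-150, -108, -50], [0, 0, 0], -1], [[-200, -144, -70], [0, 0, 0], -1], [[-240, -175, -80], [0, 0, 0], -1]]'

```text
clock: 1.62
tcp_pos: [0.3822, 0.2675, 0.3125]
orientation: [0.001, 0.206, 0.978, 0.001]
wrist_force: [0.3, 1.1, 1.0]
finger_gap: 0.0853
grip_force: 0.0
```

```bash
python3 - <<'E'
from h import *
s=env.get_state();p=env.read_camera('wrist')
print(s['clock'],np.round(s['tcp_pos'],4),s['joint_pos'].round(3),p['mount'].round(3),p['fovy'])
T=cam2world(p,s);print(T.round(3))
print(proj(p,[0.512,0.058,0.155],s),Rt(s).T@(np.array([0.50,0.06,0.3])-s['tcp_pos'])*1000)
E
```

```text
1.625 [0.3822 0.2675 0.3125] [ 0.438  0.088 -0.039  1.442  0.     0.854] [[ 0.001  0.95   0.313  0.079]
 [ 1.    -0.001 -0.     0.001]
 [-0.     0.313 -0.95  -0.142]
 [ 0.     0.     0.     1.   ]] 61.73434316044337
[[ 0.403 -0.869 -0.288  0.31 ]
 [ 0.915  0.383  0.125  0.3  ]
 [ 0.002 -0.314  0.949  0.455]
 [ 0.     0.     0.     1.   ]]
[164.09730808 424.47376246] [-191.54191046 -142.22048883   12.5469762 ]
```

Emit:
move_arm --targets '[[[-48, -35, 0], [0, 0, 0], -1], [[-96, -70, 0], [0, 0, 0], -1], [[-144, -105, 0], [0, 0, 0], -1], [[-189, -139, 0], [0, 0, 0], -1], [[-189, -139, 0], [0, 0, 0], -1]]'

```text
clock: 2.3
tcp_pos: [0.4995, 0.0623, 0.3107]
orientation: [-0.0, 0.209, 0.978, -0.0]
wrist_force: [0.6, -0.6, 0.0]
finger_gap: 0.0856
grip_force: 0.0
```

```bash
python3 - <<'E'
from h import *
s=env.get_state();p=env.read_camera('wrist');save(p,'w1.png')
print(s['clock'],np.round(s['tcp_pos'],4),s['qvel'].round(3))
for t in ['retainer_mouth','closed_retainer','cartridge','retainer']:
    print(t,[(np.round(d['centre'],4),round(d['confidence'],2)) for d in env.landmark_of(t,p)][:4])
print(proj(p,[0.512,0.058,0.155],s))
E
```

```text
2.3 [0.4995 0.0623 0.3107] [ 0.065 -0.027 -0.024  0.027  0.025  0.03 ]
retainer_mouth [(array([0.5106, 0.057 , 0.1546]), 0.91)]
closed_retainer [(array([0.5188, 0.2006, 0.0014]), 0.84), (array([0.5121, 0.0615, 0.1576]), 0.15)]Traceback (most recent call last):
  File "<stdin>", line 5, in <module>
ValueError: it knows: air_fitting, cap, cap_grip, cap_lug, closed_retainer, dust_plug, grease_jar, locked_point, pressed_point, retainer, retainer_mouth, screwdriver, solvent_bottle, spare_cartridge, stand, wrenc
```

View pics/w1.png

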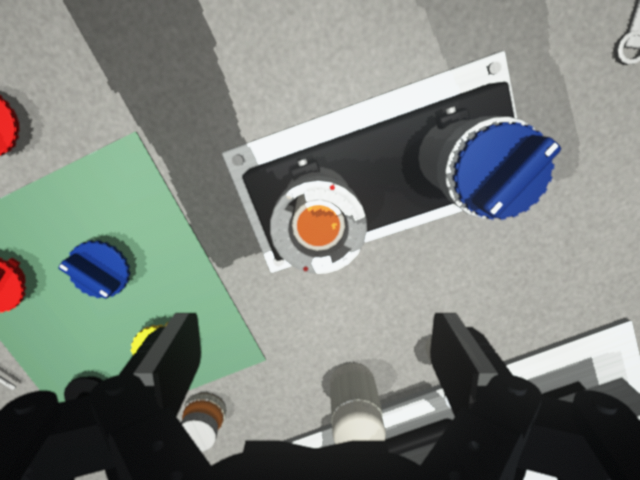

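The wrist view shows the collar centred near (319,227), with red dots at (332,187) and (306,268). The blue cap is at (95,269). I zoom in on both.

```bash
python3 - <<'E'
from h import *
im=cv2.imread('pics/w1.png')
a=cv2.resize(im[167:287,259:379],(600,600),interpolation=cv2.INTER_CUBIC)
cv2.imwrite('pics/c1.png',a)
E
```

```text
(no output)
```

View pics/c1.png

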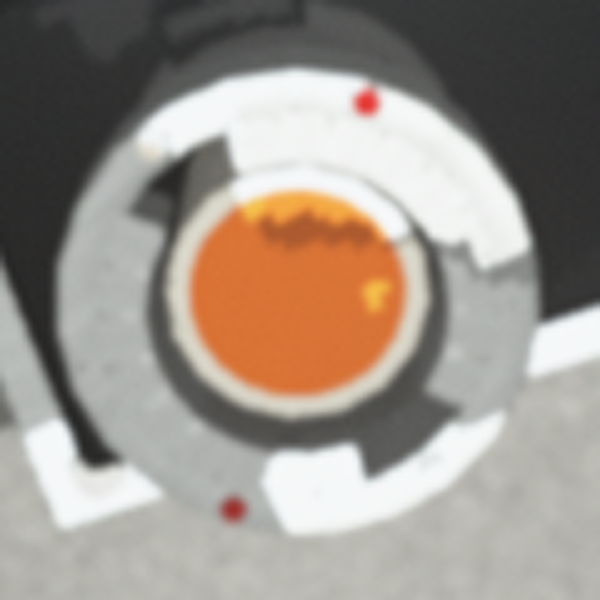

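```bash
cat > m.py <<'E'
from h import *
class D(dict):pass
s=env.get_state();p=env.read_camera('wrist');print(s['clock'],s['tcp_pos'].round(4),s['joint_pos'].round(3))
im=cv2.cvtColor(p['pixels'],cv2.COLOR_RGB2BGR);old=cv2.imread('pics/w1.png')
sh,_=cv2.phaseCorrelate(np.float32(cv2.cvtColor(old[130:300,200:400],6)),np.float32(cv2.cvtColor(im[130:300,200:400],6)));print('image shift',sh)
g=lambda x,y:atz(p,(x/5+259+sh[0],y/5+167+sh[1]),0.155,s)[:2]
pr=lambda n,a,b:print(n,'mid',((a+b)/2).round(4),'dist',np.linalg.norm(a-b).round(4),'ang',np.degrees(np.arctan2(*(a-b)[::-1])).round(1))
pr('red',g(367,102),g(233,510))
pr('slot e1',g(135,210),g(455,405));pr('slot e2',g(228,140),g(365,475));pr('slot mid',g(175,170),g(415,440));
c=(g(367,102)+g(233,510))/2
a=g(150,150)-c;print('whitedot',np.linalg.norm(a),np.degrees(np.arctan2(a[1],a[0])))
h=lambda x,y:atz(p,(x+sh[0],y+sh[1]),0.057,s)[:2]
pr('bar',h(65,266),h(106,293))
q=np.array([atz(p,(x,y),.1,s)[:2] for x,y in [(303,162),(451,110)]]);
print('retainer edge dots',q,np.degrees(np.arctan2(*(q[1]-q[0])[::-1])))
for t in ['cap','cap_grip','cap_lug','retainer_mouth']:
    print(t,[(np.round(d['centre'],4),round(d['confidence'],2)) for d in env.landmark_of(t,p)][:4])
E
python3 m.py
```

```text
2.45 [0.4974 0.0659 0.3112] [-0.029  0.16   0.041  1.453  0.     0.387]
image shift (-3.2000830503058637, 3.7973881694343277)
red mid [0.5125 0.0603] dist 0.0699 ang 138.9
slot e1 mid [0.512  0.0605] dist 0.0592 ang -146.4
slot e2 mid [0.5125 0.0604] dist 0.0588 ang 177.5
slot mid mid [0.5118 0.0606] dist 0.0579 ang -163.5
whitedot 0.03434327934871777 -162.9164096739368
bar mid [ 0.4917 -0.2054] dist 0.05 ang -153.4
retainer edge dots [[0.46438331 0.06971051]
 [0.47502648 0.20126785]] 85.37476777026039
cap [(array([ 0.4534, -0.3272,  0.0013]), 0.98), (array([ 0.6054, -0.1967,  0.0018]), 0.9), (array([ 0.4911, -0.2044,  0.0018]), 0.73)]
cap_grip [(array([ 0.4858, -0.2048,  0.0428]), 0.91)]
cap_lug [(array([ 0.5137, -0.1905,  0.0119]), 0.76)]
retainer_mouth [(array([0.5128, 0.0606, 0.1516]), 0.8), (array([0.5186, 0.1316, 0.002 ]), 0.71)]
```

Collar, with radii checking out (slot tips 29 mm, dots 35 mm):
- Centre near (0.512,0.060).
- Slots at about 16° by edges, white dot and red dot minus 57°.

Cap bar: about 26.6°, centre near (0.490,-0.205).

Now I go over the cap.

Emit:
move_arm --targets '[[[-20, -50, 10], [0, 0, -1.0], -1], [[-42, -100, 30], [0, 0, -2.0], -1], [[-63, -150, 60], [0, 0, -3.0], -1], [[-84, -200, 85], [0, 0, -4.0], -1], [[-105, -250, 110], [0, 0, -5.0], -1]]'

```text
clock: 3.32
tcp_pos: [0.4933, -0.2006, 0.2036]
orientation: [0.0, -0.228, 0.974, -0.0]
wrist_force: [1.0, 0.2, 0.5]
finger_gap: 0.0857
grip_force: 0.0
```

Emit:
move_arm --targets '[[[0, 0, 0], [0, 0, 0], -1], [[0, 0, 0], [0, 0, 0], -1], [[0, 0, 0], [0, 0, 0], -1]]'

```text
clock: 3.7
tcp_pos: [0.4938, -0.1985, 0.2049]
orientation: [0.001, -0.225, 0.974, -0.0]
wrist_force: [-0.8, 0.2, 0.2]
finger_gap: 0.0856
grip_force: 0.0
```

```bash
python3 - <<'E'
from h import *
s=env.get_state();p=env.read_camera('wrist');save(p,'w2.png')
print(s['clock'],np.round(s['tcp_pos'],4),s['joint_pos'].round(3),np.abs(s['qvel']).max());r=Rt(s);print(r.round(3))
for t in ['cap','cap_grip','cap_lug']:
    print(t,[(np.round(d['centre'],4),round(d['confidence'],2)) for d in env.landmark_of(t,p)][:3])
# white dashes near bar ends
im=p['pixels'];hsv=cv2.cvtColor(im,cv2.COLOR_RGB2HSV)
c=proj(p,[.4905,-.205,.057],s);print(c)
m=((hsv[...,1]<60)&(hsv[...,2]>150)).astype(np.uint8)
n,l,st,ce=cv2.connectedComponentsWithStats(m)
for i in range(1,n):
    if st[i,4]>15 and np.hypot(*(ce[i]-c))<110: print(ce[i].round(1),st[i],atz(p,ce[i],.057,s).round(4))
E
```

```text
3.7 [ 0.4938 -0.1985  0.2049] [-0.533  0.239 -0.119  1.212  0.    -0.987] 0.0062765233519328865
[[-0.899 -0.438  0.001]
 [-0.438  0.899 -0.   ]
 [-0.001 -0.001 -1.   ]]
cap [(array([ 6.025e-01, -1.993e-01, -5.000e-04]), 0.9), (array([ 0.4907, -0.2012,  0.0058]), 0.74), (array([ 0.4563, -0.3245,  0.0007]), 0.73)]
cap_grip [(array([ 0.4857, -0.2068,  0.0435]), 0.77), (array([ 0.6087, -0.1948,  0.0471]), 0.6), (array([ 0.4522, -0.326 ,  0.046 ]), 0.58)]
cap_lug [(array([ 0.5141, -0.1915,  0.0149]), 0.93), (array([ 0.4627, -0.3507,  0.0115]), 0.88), (array([ 0.6317, -0.2066,  0.0136]), 0.59)]
[310.01880161 208.22010395]
[311.9 174.8] [310 169   5  12  55] [ 0.4675 -0.2146  0.057 ]
[313.  238.4] [311 233   5  12  55] [ 0.5108 -0.1926  0.057 ]
```

View pics/w2.png

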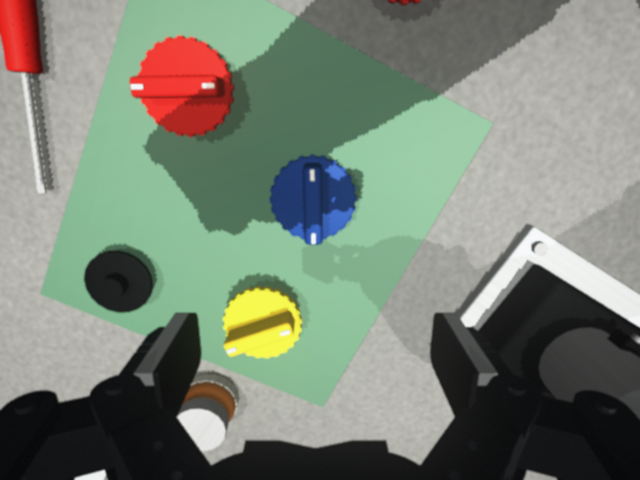

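The blue cap is at (313,200), its dashes at (312,175) and (313,238). That puts the centre at (0.489,-0.2036) and the angle at 26.9°. I descend.

Emit:
move_arm --targets '[[[3, -1, 40], [0, 0, -0.09], -1], [[6.5, -2.5, 85], [0, 0, -0.09], -1], [[6.5, -2.5, 130], [0, 0, -0.09], -1], [[6.5, -2.5, 155], [0, 0, -0.09], -1], [[6.5, -2.5, 168], [0, 0, -0.09], -1]]'

```text
clock: 4.53
tcp_pos: [0.4878, -0.204, 0.0347]
orientation: [-0.001, -0.232, 0.973, 0.001]
wrist_force: [0.1, 0.3, 0.5]
finger_gap: 0.0852
grip_force: 0.0
```

Emit:
move_arm --targets '[[[0, 0, 1], [0, 0, 0], -1], [[0, 0, 1], [0, 0, 0], -1], [[0, 0, 1], [0, 0, 0], -1]]'

```text
clock: 4.9
tcp_pos: [0.4894, -0.2054, 0.0362]
orientation: [0.001, -0.232, 0.973, -0.001]
wrist_force: [0.3, -0.0, 0.6]
finger_gap: 0.0854
grip_force: 0.0
```

Emit:
move_arm --squeeze 60 --targets '[[[0, 0, 0], [0, 0, 0], 0], [[0, 0, 0], [0, 0, 0], 0.4], [[0, 0, 0], [0, 0, 0], 0.5], [[0, 0, 0], [0, 0, 0], 0.6], [[0, 0, 0], [0, 0, 0], 0.6]]'

```text
clock: 5.52
tcp_pos: [0.4884, -0.2049, 0.0349]
orientation: [0.0, -0.232, 0.973, 0.0]
wrist_force: [-0.5, -0.0, 0.4]
finger_gap: 0.0171
grip_force: 0.0
```

Emit:
move_arm --squeeze 60 --targets '[[[0, 0, 0], [0, 0, 0], 0.8], [[0, 0, 0], [0, 0, 0], 1], [[0, 0, 0], [0, 0, 0], 1], [[0, 0, 0], [0, 0, 0], 1]]'

```text
clock: 6.02
tcp_pos: [0.4884, -0.2049, 0.0349]
orientation: [0.0, -0.232, 0.973, 0.0]
wrist_force: [0.1, -0.1, 0.4]
finger_gap: 0.0127
grip_force: 58.7
```

Emit:
move_arm --targets '[[[0, 0, -15], [0, 0, 0], 1], [[0, 0, -40], [0, 0, 0], 1], [[0, 0, -90], [0, 0, 0], 1], [[0, 0, -150], [0, 0, 0], 1], [[0, 0, -200], [0, 0, 0], 1]]'

```text
clock: 6.65
tcp_pos: [0.4884, -0.2049, 0.238]
orientation: [0.001, -0.232, 0.973, -0.001]
wrist_force: [1.6, -0.3, -2.7]
finger_gap: 0.0127
grip_force: 58.9
```

Emit:
move_arm --targets '[[[0, 0, 0], [0, 0, 0], 1], [[0, 0, 0], [0, 0, 0], 1], [[0, 0, 0], [0, 0, 0], 1]]'

```text
clock: 7.02
tcp_pos: [0.4873, -0.2042, 0.233]
orientation: [-0.001, -0.232, 0.973, 0.001]
wrist_force: [-0.3, -0.2, -4.2]
finger_gap: 0.0128
grip_force: 59.0
```

```bash
cat > st.py <<'E'
from h import *
ps=[]
for i in range(4):
    s=env.get_state();ps.append(s['tcp_pos']);p=env.read_camera('wrist')
print(s['clock'],np.round(ps,4),np.mean(ps,0).round(4),s['wrist_force'].round(1),s['ft_torque'].round(2),s['finger_gap'].round(4),s['grip_force'],s['joint_pos'].round(3));r=Rt(s);print('y ang',np.degrees(np.arctan2(r[1,1],r[0,1])).round(2));print(r.round(4))
save(p,'held_%d.png'%int(s['clock']*100))
E
python3 st.py; ls pics
```

```text
c1.png
scene1.png
top1.png
w1.png
w2.pngTraceback (most recent call last):
  File "st.py", line 5, in <module>
    print(s['clock'],np.round(ps,4),np.mean(ps,0).round(4),s['wrist_force'].round(1),s['ft_torque'].round(2),s['finger_gap'].round(4),s['grip_force'],s['joint_pos'].round(3));r=Rt(s);print('y ang',np.degrees(np.arctan2(r[1,1],r[0,1])).round(2));print(r.round(4))
                                                                                                             ^^^^^^^^^^^^^^^^^^^^^
AttributeError: 'float' object has no attribute 'round'
```

```bash
sed -i "s/s\['finger_gap'\].round(4)/round(s['finger_gap'],4)/" st.py; cat >> st.py <<'E'
hsv=cv2.cvtColor(p['pixels'],cv2.COLOR_RGB2HSV)
m=((hsv[...,1]<70)&(hsv[...,2]>140)).astype(np.uint8)
n,l,q,ce=cv2.connectedComponentsWithStats(m)
f,cx,cy=K(p)
for i in range(1,n):
    if 15<q[i,4]<900 and 220<ce[i][0]<420:
        d=p['mount'][:3,:3]@np.array([(ce[i][0]-cx)/f,-(ce[i][1]-cy)/f,-1]);o=p['mount'][:3,3]
        print(ce[i].round(1),q[i],'tool',((o+d*(-.0215-o[2])/d[2])*1000).round(1))
E
python3 st.py; ls pics
```

```text
7.375 [[ 0.4879 -0.2046  0.2337]
 [ 0.4881 -0.2047  0.234 ]
 [ 0.4882 -0.2048  0.2343]
 [ 0.4883 -0.2048  0.2345]] [ 0.4881 -0.2047  0.2341] [ 0.4  0.3 -2.7] [ 0.    0.02 -0.05] 0.0132 59.02396202087402 [-0.549  0.225 -0.065  1.282  0.    -1.017]
y ang 116.79
[[-8.926e-01 -4.508e-01 -7.000e-04]
 [-4.508e-01  8.926e-01  6.000e-04]
 [ 4.000e-04  8.000e-04 -1.000e+00]]
[224.1  97. ] [219  95  11   5  50] tool [ 81.  -26.1 -21.5]
[329.7 122.3] [325 120  10   5  19] tool [ 74.1   4.  -21.5]
[315.  285.6] [310 274  12  25 268] tool [ 22.2  -0.2 -21.5]
[285.2 347.2] [282 345   6   7  25] tool [ -1.3 -10.6 -21.5]
[345.4 348.1] [344 346   5   7  19] tool [ -1.6  10.4 -21.5]
c1.png
held_737.png
scene1.png
top1.png
w1.png
w2.png
```

Emit:
move_arm --targets '[[[-43, 42, -28], [0, 0, 0.2], 1], [[-86, 84, -28], [0, 0, 0.5], 1], [[-129, 127, -28], [0, 0, 0.8], 1], [[-172, 170, -28], [0, 0, 1.08], 1], [[-214, 212, -28], [0, 0, 1.08], 1]]'

```text
clock: 8.05
tcp_pos: [0.5844, 0.0828, 0.2631]
orientation: [0.0, -0.139, 0.99, -0.0]
wrist_force: [0.9, -0.8, -2.3]
finger_gap: 0.0128
grip_force: 59.1
```

Emit:
move_arm --targets '[[[0, 0, 0], [0, 0, 0], 1], [[0, 0, 0], [0, 0, 0], 1], [[0, 0, 0], [0, 0, 0], 1]]'

```text
clock: 8.43
tcp_pos: [0.5836, 0.0795, 0.263]
orientation: [-0.0, -0.138, 0.99, -0.0]
wrist_force: [0.4, -0.5, -2.4]
finger_gap: 0.0129
grip_force: 59.4
```

```bash
python3 st.py; ls pics
```

```text
8.575 [[0.5836 0.0795 0.263 ]
 [0.5837 0.0794 0.2631]
 [0.5837 0.0794 0.2632]
 [0.5838 0.0794 0.2632]] [0.5837 0.0794 0.2631] [-0.3 -1.  -3. ] [ 0.02 -0.01  0.08] 0.0128 59.420204758644104 [-1.00e-03  3.36e-01  1.55e-01  1.39e+00 -0.00e+00 -2.78e-01]
y ang 105.87
[[-9.619e-01 -2.735e-01  2.000e-04]
 [-2.735e-01  9.619e-01 -0.000e+00]
 [-2.000e-04 -1.000e-04 -1.000e+00]]
[315.4 285.4] [311 274  10  24 229] tool [ 22.3   0.1 -21.5]
[307.2 413.7] [288 400  34  23 317] tool [-29.8  -2.9 -21.5]
[337.1 413.5] [329 400  15  24 227] tool [-29.6   8.2 -21.5]
c1.png
held_737.png
held_857.png
scene1.png
top1.png
w1.png
w2.png
```

```bash
python3 - <<'E'
from h import *
im=cv2.imread('pics/held_857.png');cv2.imwrite('pics/c2.png',cv2.resize(im[40:340,160:480],(800,750)[:2] and (640,600),interpolation=cv2.INTER_CUBIC))
E
```

```text
(no output)
```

View pics/c2.png

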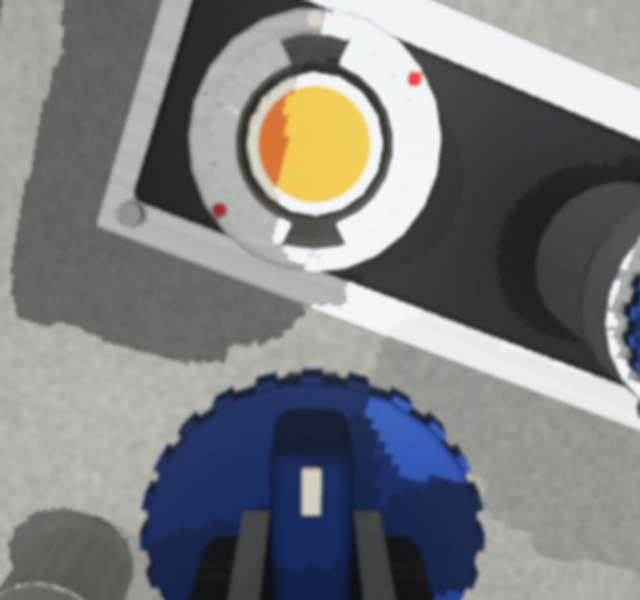

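```bash
python3 - <<'E'
from h import *
p=env.read_camera('wrist');f,cx,cy=K(p);M=p['mount']
def t(u,v,z):
    d=M[:3,:3]@np.array([(u/2+160-cx)/f,-(v/2+40-cy)/f,-1]);o=M[:3,3];return ((o+d*(z/1e3-o[2])/d[2])*1000)[:2].round(2)
zc=108.1
a,b=t(414,79,zc),t(219,210,zc);print('red',a,b,(a+b)/2,np.linalg.norm(a-b),np.degrees(np.arctan2(*(a-b)[::-1])))
a,b=t(315,41,zc),t(313,244,zc);print('slot',a,b,(a+b)/2,np.linalg.norm(a-b),np.degrees(np.arctan2(*(a-b)[::-1])))
print('collar L/R',t(189,140,zc),t(441,140,zc))
print('bar end top',t(311,455,-21.5),'bottom',t(311,410,4.5),'flange front top',t(313,372,4.5),t(313,372,12.5),'dash ends',t(311,467,-21.5),t(311,516,-21.5))
s=env.get_state();print(s['clock'],s['tcp_pos'],s['wrist_force'],s['ft_torque'])
for n in ['retainer_mouth','cap']: print([(np.round(d['centre'],4),round(d['confidence'],2)) for d in env.landmark_of(n,p)][:3])
E
```

```text
red [92.89 29.92] [ 55.56 -28.06] [74.225  0.93 ] 68.95802563878986 57.22483557718382
slot [103.03   1.12] [45.29  0.65] [74.16   0.885] 57.741912853662896 0.46637377269286207
collar L/R [ 75.92 -36.27] [75.99 38.64]
bar end top [28.68  0.14] bottom [27.29  0.12] flange front top [34.97  0.49] [32.58  0.51] dash ends [26.56  0.14] [17.7   0.15]
8.675 [0.58386149 0.07974975 0.26318233] [-0.09564867  0.46755439 -2.83808652] [ 0.03471092 -0.04909436 -0.0160116 ]
[(array([0.513 , 0.0618, 0.1561]), 0.77)]
[(array([ 0.6037, -0.1942,  0.0015]), 0.94), (array([0.5875, 0.0781, 0.2292]), 0.72), (array([0.5141, 0.0598, 0.1579]), 0.39)]
```

Slots and bar agree within 0.5°. The cap has to move +76 mm and +0.75 mm in tool axes.

Emit:
move_arm --targets '[[[40, 0.5, 0], [0, 0, 0], 1], [[76, 0.8, 0], [0, 0, 0], 1], [[76, 0.8, 0], [0, 0, 0], 1], [[76, 0.8, 35], [0, 0, 0.02], 1], [[76, 0.8, 62], [0, 0, 0.02], 1]]'

```text
clock: 9.4
tcp_pos: [0.5116, 0.0606, 0.2005]
orientation: [0.001, -0.137, 0.991, -0.0]
wrist_force: [0.7, 0.4, -2.8]
finger_gap: 0.0127
grip_force: 59.5
```

Emit:
move_arm --targets '[[[0, 0, 0], [0, 0, 0], 1], [[0, 0, 0], [0, 0, 0], 1], [[0, 0, 0], [0, 0, 0], 1]]'

```text
clock: 9.78
tcp_pos: [0.5118, 0.0606, 0.2024]
orientation: [0.001, -0.137, 0.991, -0.0]
wrist_force: [-0.1, 0.5, -2.8]
finger_gap: 0.0127
grip_force: 59.3
```

```bash
python3 st.py | head -12; ls pics|grep held
```

```text
9.925 [[0.5118 0.0606 0.2024]
 [0.5117 0.0606 0.2023]
 [0.5115 0.0606 0.2021]
 [0.5112 0.0606 0.2018]] [0.5116 0.0606 0.2022] [ 0.2 -0.2 -2.3] [-0.01  0.03 -0.02] 0.013 59.2963582277298 [-0.038  0.207 -0.168  1.194  0.    -0.314]
y ang 105.8
[[-9.622e-01 -2.722e-01  1.700e-03]
 [-2.722e-01  9.622e-01  0.000e+00]
 [-1.700e-03 -4.000e-04 -1.000e+00]]
[338.  166.1] [333 162  11   9  77] tool [ 61.4   6.8 -21.5]
[315.  285.5] [310 274  11  24 259] tool [ 22.3  -0.  -21.5]
held_737.png
held_857.png
held_992.png
```

Emit:
move_arm --targets '[[[0, 0, 5], [0, 0, 0], 1], [[0, 0, 10], [0, 0, 0], 1], [[0, 0, 12], [0, 0, 0], 1], [[0, 0, 13.5], [0, 0, 0], 1], [[0, 0, 14.5], [0, 0, 0], 1]]'

```text
clock: 10.6
tcp_pos: [0.5106, 0.0606, 0.1864]
orientation: [0.0, -0.137, 0.991, 0.0]
wrist_force: [-0.2, -1.3, -2.6]
finger_gap: 0.0129
grip_force: 59.3
```

Emit:
move_arm --targets '[[[0, 0, 1], [0, 0, 0], 1], [[0, 0, 1], [0, 0, 0], 1], [[0, 0, 2], [0, 0, 0], 1], [[0, 0, 2], [0, 0, 0], 1]]'

```text
clock: 11.1
tcp_pos: [0.5106, 0.0606, 0.1844]
orientation: [-0.0, -0.137, 0.991, 0.0]
wrist_force: [-0.3, -0.0, -3.0]
finger_gap: 0.013
grip_force: 59.3
```

No contact, and the nose is about 6 mm in the bore.

Emit:
move_arm --targets '[[[0, 0, 1], [0, 0, 0], 1], [[0, 0, 1], [0, 0, 0], 1], [[0, 0, 2], [0, 0, 0], 1], [[0, 0, 2], [0, 0, 0], 1], [[0, 0, 2], [0, 0, 0], 1]]'

```text
clock: 11.72
tcp_pos: [0.5106, 0.0606, 0.1824]
orientation: [-0.0, -0.137, 0.991, 0.0]
wrist_force: [0.9, 0.2, -2.5]
finger_gap: 0.0132
grip_force: 59.3
```

Emit:
move_arm --targets '[[[0, 0, 1], [0, 0, 0], 1], [[0, 0, 1], [0, 0, 0], 1], [[0, 0, 2], [0, 0, 0], 1], [[0, 0, 2], [0, 0, 0], 1]]'

```text
clock: 12.22
tcp_pos: [0.5105, 0.0606, 0.1804]
orientation: [-0.0, -0.137, 0.991, 0.0]
wrist_force: [-0.7, 0.0, -3.0]
finger_gap: 0.0128
grip_force: 59.3
```

Emit:
move_arm --targets '[[[0, 0, 1], [0, 0, 0], 1], [[0, 0, 1], [0, 0, 0], 1], [[0, 0, 2], [0, 0, 0], 1], [[0, 0, 2], [0, 0, 0], 1]]'

```text
clock: 12.72
tcp_pos: [0.5106, 0.0606, 0.1784]
orientation: [-0.0, -0.137, 0.991, 0.0]
wrist_force: [0.1, 0.3, -3.6]
finger_gap: 0.0129
grip_force: 59.3
```

Emit:
move_arm --targets '[[[0, 0, 1], [0, 0, 0], 1], [[0, 0, 1], [0, 0, 0], 1], [[0, 0, 2], [0, 0, 0], 1], [[0, 0, 2], [0, 0, 0], 1]]'

```text
clock: 13.22
tcp_pos: [0.5107, 0.0607, 0.1767]
orientation: [0.0, -0.137, 0.991, 0.0]
wrist_force: [-0.2, 0.0, 1.1]
finger_gap: 0.0127
grip_force: 60.1
```

Emit:
move_arm --targets '[[[0, 0, 1], [0, 0, 0], 1], [[0, 0, 1], [0, 0, 0], 1], [[0, 0, 2], [0, 0, 0], 1], [[0, 0, 2], [0, 0, 0], 1]]'

```text
clock: 13.72
tcp_pos: [0.5107, 0.0606, 0.1746]
orientation: [0.0, -0.137, 0.991, 0.0]
wrist_force: [-1.6, 0.8, 2.6]
finger_gap: 0.0128
grip_force: 60.3
```

Emit:
move_arm --targets '[[[0, 0, 1], [0, 0, 0], 1], [[0, 0, 1], [0, 0, 0], 1], [[0, 0, 1], [0, 0, 0], 1]]'

```text
clock: 14.1
tcp_pos: [0.5107, 0.0606, 0.1736]
orientation: [0.0, -0.137, 0.991, 0.0]
wrist_force: [-0.3, 0.9, 3.4]
finger_gap: 0.0124
grip_force: 60.5
```

The force follows the cartridge spring at about 0.9 N/mm, so the lugs are in the slots.

Emit:
move_arm --targets '[[[0, 0, 1], [0, 0, 0], 1], [[0, 0, 2], [0, 0, 0], 1], [[0, 0, 3], [0, 0, 0], 1], [[0, 0, 3], [0, 0, 0], 1]]'

```text
clock: 14.6
tcp_pos: [0.5107, 0.0606, 0.1707]
orientation: [0.0, -0.137, 0.991, 0.0]
wrist_force: [-2.1, 1.3, 6.9]
finger_gap: 0.0128
grip_force: 60.8
```

Emit:
move_arm --targets '[[[0, 0, 1], [0, 0, 0], 1], [[0, 0, 2], [0, 0, 0], 1], [[0, 0, 3], [0, 0, 0], 1], [[0, 0, 3], [0, 0, 0], 1]]'

```text
clock: 15.1
tcp_pos: [0.5108, 0.0606, 0.1681]
orientation: [0.0, -0.137, 0.991, -0.0]
wrist_force: [-3.6, 1.6, 8.7]
finger_gap: 0.0125
grip_force: 61.2
```

Emit:
move_arm --targets '[[[0.7, 0.2, 0.5], [0, 0, 0], 1], [[0.7, 0.2, 1], [0, 0, 0], 1], [[0.7, 0.2, 2], [0, 0, 0], 1], [[0.7, 0.2, 2], [0, 0, 0], 1]]'

```text
clock: 15.6
tcp_pos: [0.5107, 0.0607, 0.1666]
orientation: [0.001, -0.137, 0.991, -0.0]
wrist_force: [-1.7, 0.8, 10.1]
finger_gap: 0.013
grip_force: 61.4
```

Emit:
move_arm --targets '[[[0, 0, 0.5], [0, 0, 0], 1], [[0, 0, 1], [0, 0, 0], 1], [[0, 0, 1], [0, 0, 0], 1]]'

```text
clock: 15.98
tcp_pos: [0.5107, 0.0607, 0.1657]
orientation: [0.001, -0.137, 0.991, -0.0]
wrist_force: [-2.2, 0.1, 10.0]
finger_gap: 0.0129
grip_force: 61.5
```

Emit:
move_arm --targets '[[[0, 0, 0.5], [0, 0, 0], 1], [[0, 0, 1], [0, 0, 0], 1], [[0, 0, 1], [0, 0, 0], 1], [[0, 0, 1], [0, 0, 0], 1]]'

```text
clock: 16.48
tcp_pos: [0.5107, 0.0607, 0.1649]
orientation: [0.001, -0.137, 0.991, -0.0]
wrist_force: [-2.4, 0.9, 11.6]
finger_gap: 0.0129
grip_force: 61.6
```

Emit:
move_arm --targets '[[[0, 0, 0.5], [0, 0, 0], 1], [[0, 0, 0.5], [0, 0, 0], 1], [[0, 0, 0.5], [0, 0, 0], 1]]'

```text
clock: 16.85
tcp_pos: [0.5107, 0.0607, 0.1649]
orientation: [0.002, -0.137, 0.991, -0.0]
wrist_force: [-3.9, 1.4, 15.0]
finger_gap: 0.013
grip_force: 62.0
```

The flange has just landed (force jump with no travel). I back off 0.7 mm and start the clockwise twist, turning about the cap's own axis, which sits about 1.9 mm off the TCP.

Emit:
move_arm --targets '[[[0.2, 0, -0.7], [0, 0, 0], 1], [[0.2, 0.1, -0.7], [0, 0, 0.4], 1], [[0.2, 0.3, -0.7], [0, 0, 0.8], 1], [[0.1, 0.5, -0.7], [0, 0, 1.4], 1], [[0.1, 0.6, -0.7], [0, 0, 2.0], 1]]'

```text
clock: 17.48
tcp_pos: [0.5118, 0.0605, 0.1655]
orientation: [0.003, 0.039, 0.999, -0.001]
wrist_force: [-0.1, -1.7, 11.2]
finger_gap: 0.0128
grip_force: 61.5
```

```bash
python3 st.py|sed -n 4,8p
```

```text
[0.5118 0.0606 0.1655]] [0.5118 0.0605 0.1655] [ 0.3 -0.9 10.9] [-0.33  0.07  0.03] 0.013 61.49105787277222 [-3.700e-02  2.240e-01 -2.370e-01  1.104e+00 -1.000e-03  3.700e-02]
y ang 85.75
[[-9.972e-01  7.410e-02  5.200e-03]
 [ 7.410e-02  9.972e-01 -1.200e-03]
 [-5.200e-03 -8.000e-04 -1.000e+00]]
```

Emit:
move_arm --targets '[[[0, 0.2, 0], [0, 0, 0.6], 1], [[0, 0.4, 0], [0, 0, 1.2], 1], [[-0.1, 0.6, 0], [0, 0, 1.8], 1], [[-0.1, 0.6, 0], [0, 0, 1.8], 1]]'

```text
clock: 18.18
tcp_pos: [0.5117, 0.0607, 0.1654]
orientation: [0.002, 0.193, 0.981, -0.001]
wrist_force: [-0.7, -3.0, 11.5]
finger_gap: 0.0131
grip_force: 61.5
```

Emit:
move_arm --targets '[[[0, 0.2, 0], [0, 0, 0.6], 1], [[0, 0.4, 0], [0, 0, 1.2], 1], [[-0.1, 0.6, 0], [0, 0, 1.9], 1], [[-0.1, 0.6, 0], [0, 0, 1.9], 1]]'

```text
clock: 18.68
tcp_pos: [0.5114, 0.0606, 0.1652]
orientation: [0.002, 0.353, 0.936, -0.001]
wrist_force: [-2.2, -5.2, 12.0]
finger_gap: 0.0127
grip_force: 61.5
```

```bash
python3 st.py|sed -n 4,8p
```

```text
[0.5115 0.0606 0.1652]] [0.5114 0.0606 0.1652] [-1.4 -5.2 10.4] [-1.07  0.46 -0.13] 0.0124 61.483057737350464 [-0.036  0.226 -0.236  1.105 -0.003  0.684]
y ang 48.72
[[-7.515e-01  6.598e-01  3.400e-03]
 [ 6.598e-01  7.515e-01 -3.500e-03]
 [-4.900e-03 -4.000e-04 -1.000e+00]]
```

Turned 57° with little torque. I ease the sideways load and let it up.

Emit:
move_arm --targets '[[[-0.4, -0.7, 0], [0, 0, 0], 1], [[-0.4, -0.7, -1], [0, 0, 0], 1], [[-0.4, -0.7, -2], [0, 0, 0], 1], [[-0.4, -0.7, -3], [0, 0, 0], 1], [[-0.4, -0.7, -3], [0, 0, 0], 1]]'

```text
clock: 19.5
tcp_pos: [0.5114, 0.0605, 0.1678]
orientation: [0.002, 0.352, 0.936, -0.0]
wrist_force: [0.7, -2.7, 8.6]
finger_gap: 0.013
grip_force: 61.1
```

Emit:
move_arm --targets '[[[0, 0, -0.6], [0, 0, 0], 1], [[0, 0, -1.2], [0, 0, 0], 1], [[0, 0, -1.2], [0, 0, 0], 1], [[0, 0, -1.2], [0, 0, 0], 1]]'

```text
clock: 20.0
tcp_pos: [0.5113, 0.0605, 0.1688]
orientation: [0.002, 0.352, 0.936, -0.0]
wrist_force: [-0.3, -2.7, 7.5]
finger_gap: 0.0127
grip_force: 60.9
```

Emit:
move_arm --targets '[[[0, 0, -0.5], [0, 0, 0], 1], [[0, 0, -0.8], [0, 0, 0], 1], [[0, 0, -0.8], [0, 0, 0], 1]]'

```text
clock: 20.38
tcp_pos: [0.5113, 0.0605, 0.1694]
orientation: [0.002, 0.352, 0.936, -0.0]
wrist_force: [0.8, -2.9, 6.5]
finger_gap: 0.013
grip_force: 60.8
```

Emit:
move_arm --targets '[[[0, 0, -0.4], [0, 0, 0], 1], [[0, 0, -0.4], [0, 0, 0], 1], [[0, 0, -0.4], [0, 0, 0], 1]]'

```text
clock: 20.75
tcp_pos: [0.5113, 0.0605, 0.1698]
orientation: [0.002, 0.352, 0.936, -0.0]
wrist_force: [0.3, -2.7, 5.0]
finger_gap: 0.0131
grip_force: 60.7
```

Emit:
move_arm --targets '[[[0, 0, -0.5], [0, 0, 0], 1], [[0, 0, -0.5], [0, 0, 0], 1], [[0, 0, -0.5], [0, 0, 0], 1]]'

```text
clock: 21.12
tcp_pos: [0.5113, 0.0606, 0.1698]
orientation: [0.001, 0.352, 0.936, -0.0]
wrist_force: [3.5, -4.1, 3.4]
finger_gap: 0.0127
grip_force: 60.2
```

Emit:
move_arm --targets '[[[0, 0, -0.4], [0, 0, 0], 1], [[0, 0, -0.4], [0, 0, 0], 1], [[0, 0, -0.4], [0, 0, 0], 1]]'

```text
clock: 21.5
tcp_pos: [0.5113, 0.0606, 0.1699]
orientation: [0.001, 0.352, 0.936, -0.0]
wrist_force: [4.4, -5.0, 0.3]
finger_gap: 0.013
grip_force: 59.9
```

It has seated in the pockets, since the rise stopped as the load came off. Releasing.

Emit:
move_arm --targets '[[[0, 0, 0], [0, 0, 0], 0.6], [[0, 0, 0], [0, 0, 0], 0.3], [[0, 0, 0], [0, 0, 0], 0], [[0, 0, 0], [0, 0, 0], 0], [[0, 0, 0], [0, 0, 0], 0]]'

```text
clock: 22.12
tcp_pos: [0.5099, 0.0616, 0.17]
orientation: [-0.0, 0.352, 0.936, 0.0]
wrist_force: [0.0, -0.5, 0.2]
finger_gap: 0.0429
grip_force: 0.0
```

Emit:
move_arm --targets '[[[0, 0, -10], [0, 0, 0], 0], [[0, 0, -30], [0, 0, 0], 0], [[0, 0, -70], [0, 0, 0], 0], [[-30, 0, -110], [0, 0, 0], 0], [[-50, 0, -130], [0, 0, 0], 0]]'

```text
clock: 22.75
tcp_pos: [0.549, 0.028, 0.3034]
orientation: [0.002, 0.352, 0.936, 0.001]
wrist_force: [-0.4, -0.4, 0.2]
finger_gap: 0.0426
grip_force: 0.0
```

Emit:
move_arm --targets '[[[0, 0, 0], [0, 0, 0], 0], [[0, 0, 0], [0, 0, 0], 0], [[0, 0, 0], [0, 0, 0], 0]]'

```text
clock: 23.12
tcp_pos: [0.5464, 0.0291, 0.2989]
orientation: [-0.001, 0.352, 0.936, -0.0]
wrist_force: [-1.0, -0.1, 0.2]
finger_gap: 0.0424
grip_force: 0.0
```

```bash
python3 - <<'E'
from h import *
s=env.get_state();p=env.read_camera('wrist');save(p,'w9.png');print(s['clock'],s['tcp_pos'],s['wrist_force'])
for t in ['cap','cap_grip']: print(t,[(np.round(d['centre'],4),round(d['confidence'],2)) for d in env.landmark_of(t,p)][:4])
q=env.read_camera('scene');save(q,'s9.png')
for t in ['cap','cap_grip','cap_lug']: print(t,[(np.round(d['centre'],4),round(d['confidence'],2)) for d in env.landmark_of(t,q)][:5])
a=cv2.imread('pics/w9.png');b=cv2.imread('pics/s9.png')[120:270,240:400]
b=cv2.resize(b,(400,375),interpolation=2);a=cv2.resize(a,(400,300))
o=np.zeros((375,800,3),np.uint8);o[:300,:400]=a;o[:,400:]=b;cv2.imwrite('pics/f.png',o)
E
```

```text
23.125 [0.54638294 0.02913928 0.29894956] [-1.02510839 -0.14099168  0.1691414 ]
cap [(array([ 0.4549, -0.325 ,  0.0017]), 0.95), (array([ 0.6064, -0.1945,  0.0024]), 0.85), (array([0.5149, 0.0594, 0.14  ]), 0.61)]
cap_grip [(array([0.5091, 0.06  , 0.1765]), 0.97), (array([ 0.4521, -0.3234,  0.0429]), 0.97), (array([ 0.6119, -0.1942,  0.0476]), 0.62)]
cap [(array([ 0.6082, -0.1969,  0.0016]), 0.94), (array([ 4.541e-01, -3.289e-01,  1.000e-04]), 0.85), (array([0.5145, 0.0611, 0.1378]), 0.77), (array([ 0.3062, -0.2266,  0.0022]), 0.72), (array([0.5087, 0.0609, 0.1786]), 0.52)]
cap_grip [(array([0.5082, 0.0599, 0.1809]), 0.9), (array([ 0.2948, -0.2214,  0.0392]), 0.77), (array([ 0.6109, -0.1983,  0.0445]), 0.62), (array([ 0.4506, -0.3252,  0.0452]), 0.57), (array([0.5157, 0.1285, 0.0013]), 0.37)]
cap_lug [(array([ 0.4665, -0.3487,  0.0153]), 0.95), (array([ 0.6306, -0.2135,  0.0096]), 0.66), (array([ 0.2758, -0.2202,  0.0085]), 0.66), (array([0.5288, 0.0489, 0.1501]), 0.61)]
```

View pics/f.png

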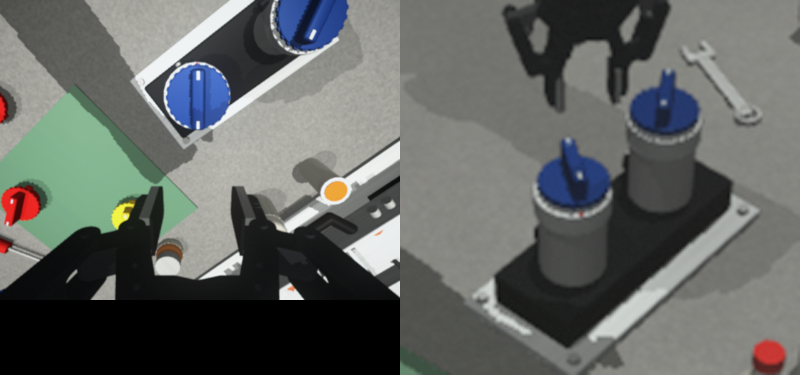

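Both views show the cap seated like the closed one, with its bar along the red dots. The networks put its origin near z=0.138 (0.137 expected), and the gripper is clear.

```bash
python3 -c "
from workcell import env
print(env.hand_in())"
```

```text
the job is handed in; nothing more can be done
None
```

I pressed the blue cap in, twisted it 57° clockwise and let it up into the locked pockets. I then released it and handed the job in at about 23 s; `hand_in()` gave no verdict, but the last pictures and measured height (about 17 mm below the mouth) agree with a locked cap.

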